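# Size an unmarked egg ring on the stepped-mark cone and file it on its peg

### The job

Slide the egg-sizing ring that lies on the brown card down over the wooden sizing cone, pushing the sliding pointer down with it, and press it gently home until it stops on the taper, so that the pointer is left at one of the three marks. Then lift the ring off and lay it flat over the peg of the stand with as many dots as that mark has lines. Leave the pointer at the mark, do not force the cone, and leave the other two rings and everything else on the stall alone.

Things in the scene. Friction and masses are not known exactly. Their poses are not given: they have to be found in the camera images.
- mandrel: wooden sizing cone, fixed upright on a round foot 100 mm across, 20 mm high. Origin: centre of the foot's underside, on the axis; z up. Upper edge of the taper 120 mm up, 28.4 mm across, with a cap 6 mm higher and 18 mm across; it widens evenly by 7 mm in diameter per 13 mm down, to 56.4 mm across at 68 mm up, straight below. A slot for the pointer runs through it along its y
- cone_tip (a point): on the cone's axis at its upper edge. Marks, dark lines round the cone: 1 line 15 mm, 2 lines 28 mm, 3 lines 41 mm below this point: where the underside of a level, centred ring of bore 36, 43 or 50 mm stops. A ring held 1 mm off-centre touches about 4 mm too high: let it centre itself (ease the grip, take it again) and press again with about 10 N in all; 40 N is too much
- cursor (a joint): pointer: a steel bar 58 mm long, 6 mm square, level through the cone's slot and sticking out both sides, under the descending ring. Value in m: its top face below the cone's upper edge (0.015, 0.028, 0.041 at the marks of 1, 2, 3 lines; starts above the first; slot ends at 0.048). Friction holds it: about 5 N pushes it down; it stays where left and does not rise with the ring
- cursor_top (a point): centre of the pointer's top face, on the cone's axis
- sheet: square of brown card 130 x 130 mm lying flat on the table, under 1 mm thick, fixed. Origin: its centre
- ring_a: plain aluminium egg-sizing ring, flat, 62 mm across, 22 mm high, about 80 g. Three rings are alike outside; their bores are 36, 43 and 50 mm, and the name does not tell which is which. Origin: centre of its underside; z is its axis, up as it lies flat. Only the ring lying on the brown card (within 40 mm of its centre) is to be sized
- ring_b: plain aluminium egg-sizing ring, flat, 62 mm across, 22 mm high, about 80 g. Three rings are alike outside; their bores are 36, 43 and 50 mm, and the name does not tell which is which. Origin: centre of its underside; z is its axis, up as it lies flat. Only the ring lying on the brown card (within 40 mm of its centre) is to be sized
- ring_c: plain aluminium egg-sizing ring, flat, 62 mm across, 22 mm high, about 80 g. Three rings are alike outside; their bores are 36, 43 and 50 mm, and the name does not tell which is which. Origin: centre of its underside; z is its axis, up as it lies flat. Only the ring lying on the brown card (within 40 mm of its centre) is to be sized
- stand_1: wooden block with an upright peg, size 1: one dark dot on its top. Fixed, on a board 10 mm thick, 130 x 320 mm; the three stands are in a row along y, 100 mm apart, in any order. Origin: middle of the block's underside on the peg's axis; block from x -54 mm (dots' side) to +38 mm, 80 mm wide, top 18 mm up; peg 12 mm across, end 55 mm up. A ring on it lies flat on the block
- stand_2: wooden block with an upright peg, size 2: two dark dots on its top. Fixed, on a board 10 mm thick, 130 x 320 mm; the three stands are in a row along y, 100 mm apart, in any order. Origin: middle of the block's underside on the peg's axis; block from x -54 mm (dots' side) to +38 mm, 80 mm wide, top 18 mm up; peg 12 mm across, end 55 mm up. A ring on it lies flat on the block
- stand_3: wooden block with an upright peg, size 3: three dark dots on its top. Fixed, on a board 10 mm thick, 130 x 320 mm; the three stands are in a row along y, 100 mm apart, in any order. Origin: middle of the block's underside on the peg's axis; block from x -54 mm (dots' side) to +38 mm, 80 mm wide, top 18 mm up; peg 12 mm across, end 55 mm up. A ring on it lies flat on the block
- bowl: bystander: steel bowl 110 mm across, 50 mm high, loose; origin under its centre
- jar: bystander: closed amber glass jar 64 mm across, 85 mm high, loose; origin under its centre
- punnet: bystander: open cardboard punnet 110 x 150 mm full of limes, about 55 mm high, loose; origin under its centre
- brush: bystander: wooden hand brush lying flat, loose
- egg_cup: bystander: white cup with an egg in it, 52 mm across, 76 mm high, loose; origin under its centre
Mind the look-alikes: they are no part of the job. Leave any blue, orange or purple look-alike of the ring_a alone.

How it is judged:
By the outcome, as a careful person would: the job done as asked, in the order asked, and still so for the second after the job is handed in, with the robot touching nothing.
It also fails if it takes over 58 s, if anything falls off the work surface, if the arm or the gripper's body presses on something with over 40 N, if the wrist force passes 120 N, or if a joint passes its speed limit or range.

### The arm

A 6-joint arm with a two-finger parallel gripper is mounted at the origin on the work surface. World frame = base frame: x ahead of the robot, y to its left, z up, the work surface at z = 0. Lengths are in m, angles in degrees, forces in N, time in s.
With the tool pointing down it reaches from about 0.35 to 0.875 m from the base axis. Payload 4.2 kg.
Tool frame: the origin (TCP) lies between the finger pads; the fingertips stand 8 mm ahead of it and the grasp point (between the pads) lies 11 mm behind it; x points along the fingers, y is the direction in which the jaws open and shut, and the axes are right-handed (so a half turn about x gives the same grasp; the last joint's range is limited). The gripper opens to 87 mm and grips with 3 to 60 N. Pads are 19 mm wide; open, the fingers measure 117 mm over their backs; the gripper's body (75 mm by 190 mm) begins 51 mm behind the grasp point.
Start: joints at [-51.188, 22.042, 0.453, 0, -68.411, -14.817], TCP at [0.254, -0.571, 0.231] pointing down, gripper open.
Joint ranges: [-179.83, 179.83], [-69.29, 118.12], [-61.27, 80.66], [-181.25, 117.63], [-171.15, -9.14], [-177.46, 177.46]. Speed limits (degrees/s): [159.86, 159.86, 180, 180, 180, 180].

### API

Orientations are given as a 3x3 rotation matrix whose columns are the frame's x, y, z axes.
In Python, from station import r gives the robot as it stands. The module is installed in compiled form; this text tells all that it offers.
- The arm moves only by the tool move_arm, never from a script. Its argument "increments" is one flat list of numbers, 7 for each row, row after row: the turn, a rotation vector about the tool's x, y, z in degrees, then the shift along the tool's x, y, z in m, then the finger opening in m, from 0 to 0.087. A call has 1 to 12 rows; each row is the pose to reach, as a shift and turn from the pose commanded when the call began, along the tool's axes at that moment; what a row does not reach only later rows make up. A row lasts 1/12 s, in which the tool goes at most 41.7 mm and 7.16 degrees, less where a joint would pass 70% of its speed; a pose out of reach is approached as far as the arm can. A call with a gripper value outside its range is refused whole. The fingers move at their own pace and stop on an object; the grip force is fixed at half the most. Time passes only in rows, so rows that repeat a pose let the fingers close. It gives the time, the measured TCP pose, the force and the opening at its end, in the units of the state.
- r.sense(): the state, without advancing time (a new reading comes with each control period).
- r.capture(name): name is "scene" or "top"; returns the picture (420x560x3 uint8, red, green, blue); there is no depth.
- r.calibration(name): a dict with "fx", "fy", "cx", "cy" (pixels), "D" ([k1, k2, p1, p2, k3] as OpenCV has them; the pictures are not rectified), "rvec" (rotation vector, rad) and "tvec" (3), from world to camera coordinates, as OpenCV has them. Camera axes: x right, y down, z forward; pixel columns grow to the right and rows downward; lengths in m; the calibration is good to about 2 mm. A picture is of the moment at which its call begins. calibration takes no time and is no camera call.
- r.finish_job(): hands the job in, once; it reports no verdict.
The state is a dict: "time_s": time; "joints": joint angles; "joint_velocities": joint speeds; "effort": joint torques, N m; "tcp_pos": TCP position; "ee_rot": TCP orientation; "wrist_force": force on the tool from outside, world axes, zero at the start; "moment": the same for the moment, N m; "gripper_width": opening from 0.0 (shut) to 1.0 (fully open).
Only numpy, scipy, OpenCV 4.12 (cv2) and the standard library are available. Lean on these libraries where they do the work, as an engineer would, in place of code of your own. Each camera call takes 0.05 s, during which the arm holds its last target.

## Working session

There is one attempt and no reset: what is moved stays moved. The work goes in short steps, Python scripts to look and compute and a tool call to move; the robot and the scene stay as the last step left them, time stands still between calls to the robot, and variables do not carry over. Pictures are saved under pics/ and viewed, and the job is handed in when it is done.

Besides the shell and the picture viewer there is one more tool, called after "Call:" as a command line: name --argument value ..., lists and objects as JSON in quotes. move_arm: Moves the arm, as the interface text tells. Its arguments: {"type":"object","properties":{"increments":{"type":"array","items":{"type":"number"}}},"required":["increments"]}

```bash
mkdir -p pics; cat > h.py <<'E'
import numpy as np, cv2
from station import r
def cal(n):
    c=r.calibration(n); K=np.array([[c['fx'],0,c['cx']],[0,c['fy'],c['cy']],[0,0,1.]])
    R,_=cv2.Rodrigues(np.array(c['rvec'],float)); return K,np.array(c['D'],float),R,np.array(c['tvec'],float).ravel()
def ray(n,uv):
    K,D,R,t=cal(n); p=cv2.undistortPoints(np.array(uv,float).reshape(-1,1,2),K,D).reshape(-1,2)
    d=np.c_[p,np.ones(len(p))]@R; return -R.T@t,d
def onz(n,uv,z):
    o,d=ray(n,uv); return o+d*((z-o[2])/d[:,2])[:,None]
def proj(n,P):
    K,D,R,t=cal(n); return cv2.projectPoints(np.array(P,float).reshape(-1,1,3),cv2.Rodrigues(R)[0],t,K,D)[0].reshape(-1,2)
def snap(n,f):
    im=np.array(r.capture(n)); cv2.imwrite('pics/'+f,im[:,:,::-1]); return im
E
python3 - <<'E'
from h import *
for n in('scene','top'):
    snap(n,n+'0.png'); K,D,R,t=cal(n); print(n,K[0,0],-R.T@t,R[2])
s=r.sense(); print(s)
E
```

```text
scene 486.4849668268683 [1.59723647 0.06526601 0.87331503] [-0.81835632 -0.0607475  -0.57149162]
top 391.71205869571844 [ 0.33421461 -0.0170814   0.91924306] [ 0.1365735   0.00295596 -0.99062553]
{'time_s': 0.1, 'joints': array([-5.11887571e+01,  2.20860863e+01,  3.88534273e-01, -2.55229656e-02,
       -6.84114582e+01, -1.48181292e+01]), 'joint_velocities': array([-0.02326818,  0.0637442 ,  0.09666772,  0.08505066, -0.00148371,
       -0.08008605]), 'effort': array([-2.66614670e-04, -3.91689956e+01,  1.87935501e+01,  4.23191831e+00,
        1.34953854e-02, -7.62495893e-05]), 'tcp_pos': array([ 0.25396499, -0.57050794,  0.22957761]), 'ee_rot': array([[-8.69678152e-04, -4.06475892e-01,  9.13661093e-01],
       [ 1.74210665e-03,  9.13659436e-01,  4.06476813e-01],
       [-9.99998104e-01,  1.94519907e-03, -8.64652954e-05]]), 'wrist_force': array([ 0.29413297, -0.68821672, -0.46933312]), 'moment': array([ 0.00020264, -0.03792193, -0.04819976]), 'gripper_width': 1.0013938513229494}
```

View pics/scene0.png

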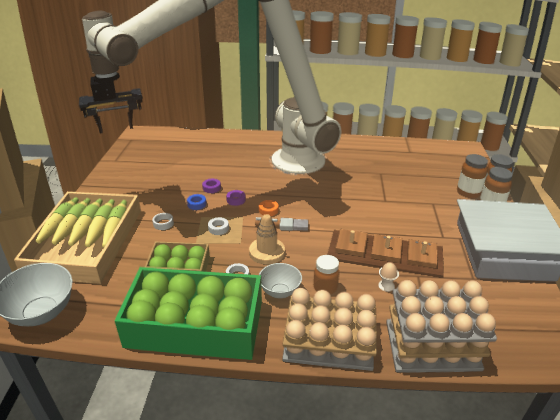

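View pics/top0.png

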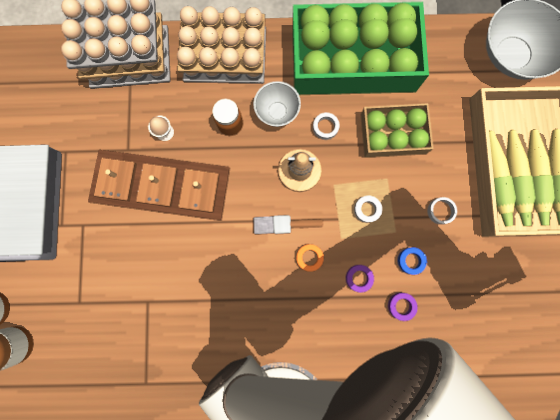

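Top view: card with a ring at about (368,209), cone at (300,167), and stand board from (95,165) to (225,200). Zooming in.

```bash
python3 - <<'E'
import cv2,numpy as np
t=cv2.imread('pics/top0.png');s=cv2.imread('pics/scene0.png')
def z(im,x,y,w,h,k): return cv2.resize(im[y:y+h,x:x+w],(w*k,h*k),interpolation=cv2.INTER_CUBIC)
cv2.imwrite('pics/z1.png',z(t,270,135,130,100,6)); cv2.imwrite('pics/z2.png',z(t,85,140,150,90,5)); cv2.imwrite('pics/z3.png',z(s,190,190,130,90,6)); cv2.imwrite('pics/z4.png',z(s,320,215,130,65,6))
E
```

```text
(no output)
```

View pics/z1.png

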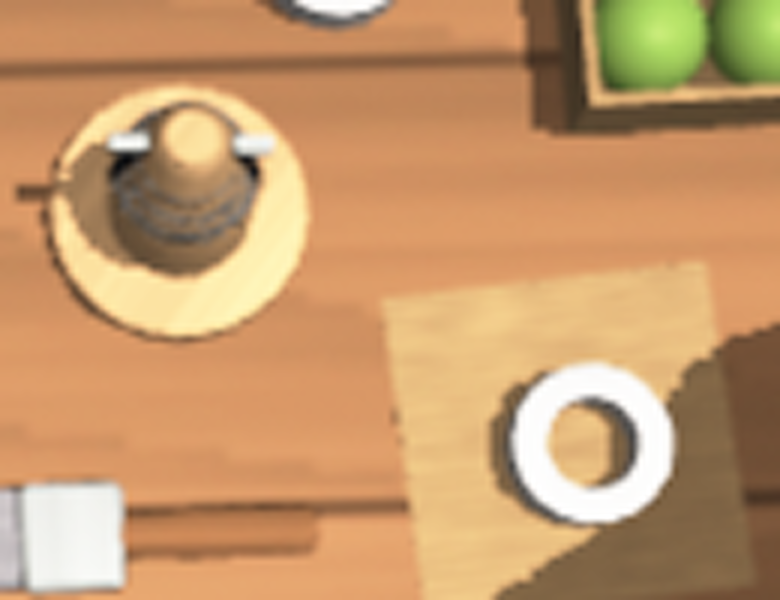

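View pics/z2.png

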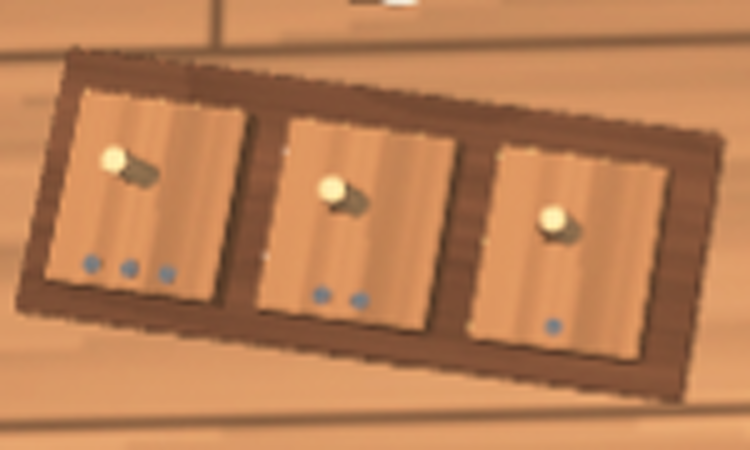

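View pics/z3.png

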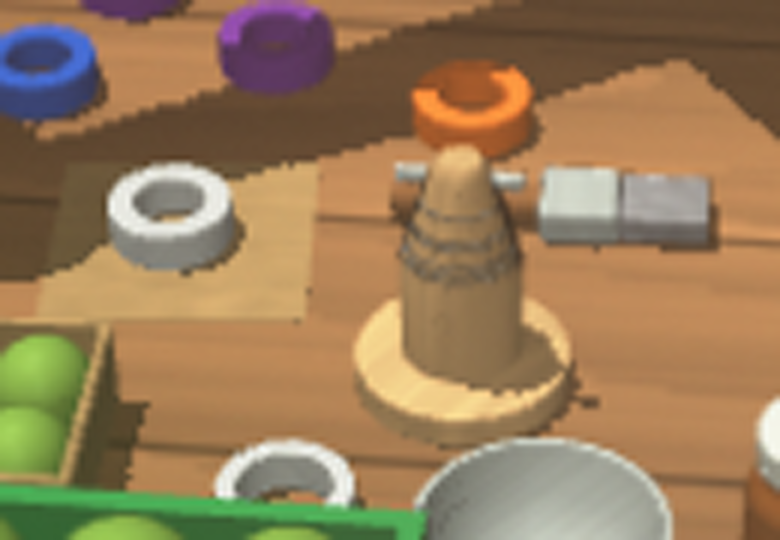

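View pics/z4.png

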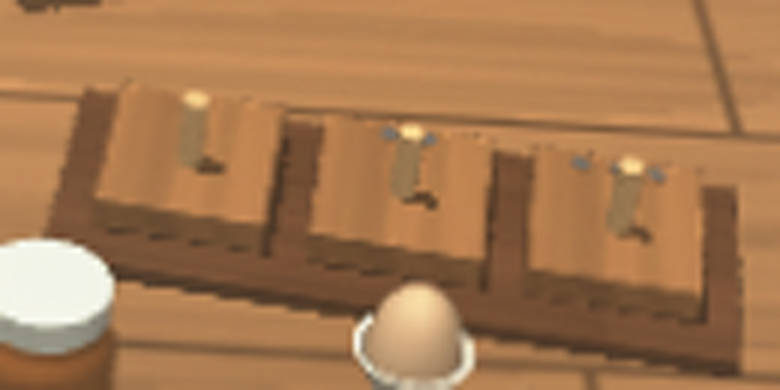

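Ring on the card has bore/outer about 0.57, so probably 36 mm, which means 1 line and the one-dot stand (rightmost in the top view, peg end near (195.5,183.5)). Now measuring.

```bash
python3 - <<'E'
from h import *
t=cv2.imread('pics/top0.png'); s=cv2.imread('pics/scene0.png')
hsv=cv2.cvtColor(t,cv2.COLOR_BGR2HSV); hs=cv2.cvtColor(s,cv2.COLOR_BGR2HSV)
def comps(m,x,y,w,h):
    mm=np.zeros(m.shape,np.uint8); mm[y:y+h,x:x+w]=m[y:y+h,x:x+w]
    c,_=cv2.findContours(mm,cv2.RETR_CCOMP,cv2.CHAIN_APPROX_NONE); return sorted([k for k in c if len(k)>5],key=cv2.contourArea,reverse=True)
def fit(n,c,z):
    P=onz(n,c.reshape(-1,2),z)[:,:2]; A=np.c_[2*P,np.ones(len(P))]; q=np.linalg.lstsq(A,(P**2).sum(1),rcond=None)[0]
    return q[:2],2*np.sqrt(q[2]+q[0]**2+q[1]**2)
# ring
m=((hsv[...,1]<40)&(hsv[...,2]>200)).astype(np.uint8)*255
for c in comps(m,340,185,60,50)[:3]: print('ring top',fit('top',c,.0225),cv2.boundingRect(c))
m2=((hs[...,1]<45)&(hs[...,2]>190)).astype(np.uint8)*255
for c in comps(m2,200,215,35,25)[:3]: print('ring scene',fit('scene',c,.0225),cv2.boundingRect(c))
# foot
b=t.astype(int)
m=((hsv[...,2]>215)&(hsv[...,1]<150)&(hsv[...,0]>13)&(hsv[...,0]<30)).astype(np.uint8)*255
for c in comps(m,273,145,55,50)[:3]: 
    hull=cv2.convexHull(c); print('foot',fit('top',hull,.02),cv2.boundingRect(c))
# cap & pegs
print('cap top',onz('top',[(270+193/6-.4,135+137/6-.4)],.126))
print('cap scene',onz('scene',[(190+461/6-.4,190+158/6-.4)],.126))
g=[(270+128/6-.4,135+142/6-.4),(270+255/6-.4,135+143/6-.4)]
print('cursor',onz('top',g,.113))
pg=[(85+113/5-.4,140+160/5-.4),(85+332/5-.4,140+190/5-.4),(85+553/5-.4,140+219/5-.4)]
P=onz('top',pg,.065);print('pegs',P)
ps=[(320+631/6-.4,215+166/6-.4),(320+411/6-.4,215+132/6-.4),(320+196/6-.4,215+99/6-.4)]
print('pegs scene',onz('scene',ps,.065))
E
```

```text
ring top (array([ 0.45029765, -0.21373627]), np.float64(0.05911819929782116)) (356, 196, 26, 26)
ring top (array([ 0.45043123, -0.21375875]), np.float64(0.0378415576990102)) (360, 200, 18, 17)
ring scene (array([ 0.45609137, -0.21396164]), np.float64(0.054986657973365126)) (208, 218, 20, 11)
ring scene (array([ 0.45580026, -0.21435272]), np.float64(0.040729928509321826)) (211, 219, 14, 9)
foot (array([ 0.54700987, -0.05830156]), np.float64(0.10064285289015354)) (279, 149, 43, 42)
foot (array([ 0.57417253, -0.06468109]), np.float64(0.024024479438028108)) (297, 153, 11, 11)
cap top [[ 0.54695167 -0.0582083   0.126     ]]
cap scene [[ 0.55086913 -0.05722702  0.126     ]]
cursor [[ 0.54919074 -0.03593804  0.113     ]
 [ 0.54773226 -0.08064367  0.113     ]]
pegs [[0.54167727 0.37513444 0.065     ]
 [0.52549488 0.27625257 0.065     ]
 [0.50987965 0.17727228 0.065     ]]
pegs scene [[0.54653334 0.37355108 0.065     ]
 [0.53024177 0.27470765 0.065     ]
 [0.51435807 0.1768223  0.065     ]]
```

```bash
cat >> h.py <<'E'
from scipy.spatial.transform import Rotation as Ro
RT=np.array([[0,0,1.],[0,1,0],[-1,0,0]])
def plan(p,R=RT):
    s=r.sense(); R0=s['ee_rot']
    print('turn',np.round(Ro.from_matrix(R0.T@R).as_rotvec(degrees=True),2),'shift',np.round(R0.T@(np.array(p)-s['tcp_pos']),4),'t',s['time_s'],'w',s['gripper_width'])
def st():
    s=r.sense(); print('t',round(s['time_s'],2),'p',np.round(s['tcp_pos'],4),'F',np.round(s['wrist_force'],2),'M',np.round(s['moment'],2),'w',round(s['gripper_width']*87,1),'rotv',np.round(Ro.from_matrix(RT.T@s['ee_rot']).as_rotvec(degrees=True),2))
E
python3 -c "
from h import *
plan([.452,-.2137,.10])"
```

```text
turn [23.98 -0.03 -0.11] shift [0.13   0.2453 0.326 ] t 0.1 w 1.0013938513229494
```

Call:
move_arm --increments '[6,0,0,0,0.025,0.033,0.087,12,0,0,0,0.05,0.065,0.087,18,0,0,0,0.075,0.098,0.087,24,0,0,0,0.1,0.13,0.087,24,0,0,0,0.125,0.163,0.087,24,0,0,0,0.15,0.196,0.087,24,0,0,0,0.175,0.228,0.087,24,0,0,0,0.2,0.261,0.087,24,0,0,0,0.225,0.294,0.087,24,0,0,0,0.245,0.326,0.087,24,0,0,0.03,0.245,0.326,0.087,24,0,0,0.06,0.245,0.326,0.087]'

```text
time_s: 1.1
tcp_pos: [0.4548, -0.2126, 0.1713]
ee_rot: [[0.005, -0.004, 1.0], [-0.001, 1.0, 0.004], [-1.0, -0.001, 0.005]]
wrist_force: [0.7, -0.4, -1.0]
gripper_width: 1.001
```

```bash
python3 -c "
from h import *
st();plan([.452,-.2137,.06]);a=snap('top','t1.png');b=snap('scene','s1.png')
z=lambda im,x,y,w,h,k: cv2.resize(im[y:y+h,x:x+w,::-1],(w*k,h*k),interpolation=cv2.INTER_CUBIC)
cv2.imwrite('pics/c1.png',np.hstack([z(a,310,150,130,130,3),z(b,160,170,130,130,3)]))
print(proj('top',r.sense()['tcp_pos']),proj('scene',r.sense()['tcp_pos']))
"
```

```text
t 1.1 p [ 0.4548 -0.2126  0.1713] F [ 0.65 -0.37 -1.01] M [-0.03  0.03 -0.04] w 87.1 rotv [-0.25 -0.3  -0.04]
turn [0.25 0.3  0.04] shift [ 0.1113 -0.001  -0.0034] t 1.1 w 1.001144664703323
[[383.69303567 199.17541821]] [[215.23629307 180.24718165]]
```

View pics/c1.png

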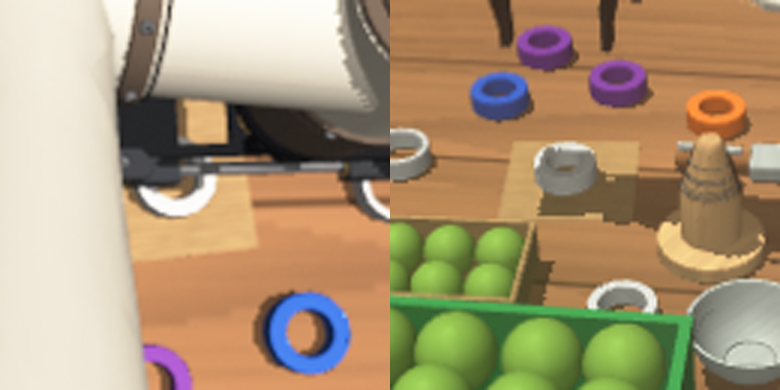

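Call:
move_arm --increments '[0.25,0.3,0,0.035,-0.001,-0.0034,0.087,0.25,0.3,0,0.07,-0.001,-0.0034,0.087,0.25,0.3,0,0.105,-0.001,-0.0034,0.087,0.25,0.3,0,0.12,-0.001,-0.0034,0.087,0.25,0.3,0,0.125,-0.001,-0.0034,0.087,0.25,0.3,0,0.125,-0.001,-0.0034,0.087]'

```text
time_s: 1.7
tcp_pos: [0.449, -0.2161, 0.0454]
ee_rot: [[-0.007, 0.005, 1.0], [-0.0, 1.0, -0.005], [-1.0, -0.0, -0.007]]
wrist_force: [0.3, -0.5, 1.5]
gripper_width: 1.003
```

```bash
python3 -c "
from h import *
st();plan([.452,-.2137,.012]);b=snap('scene','s2.png')
z=lambda im,x,y,w,h,k: cv2.resize(im[y:y+h,x:x+w,::-1],(w*k,h*k),interpolation=cv2.INTER_CUBIC)
cv2.imwrite('pics/c2.png',z(b,160,170,130,90,6))
"
```

```text
t 1.7 p [ 0.449  -0.2161  0.0454] F [ 0.31 -0.5   1.54] M [-0.05 -0.04 -0.02] w 87.2 rotv [ 0.28  0.38 -0.01]
turn [-0.28 -0.38  0.01] shift [0.0334 0.0024 0.0032] t 1.7 w 1.0027043894562826
```

View pics/c2.png

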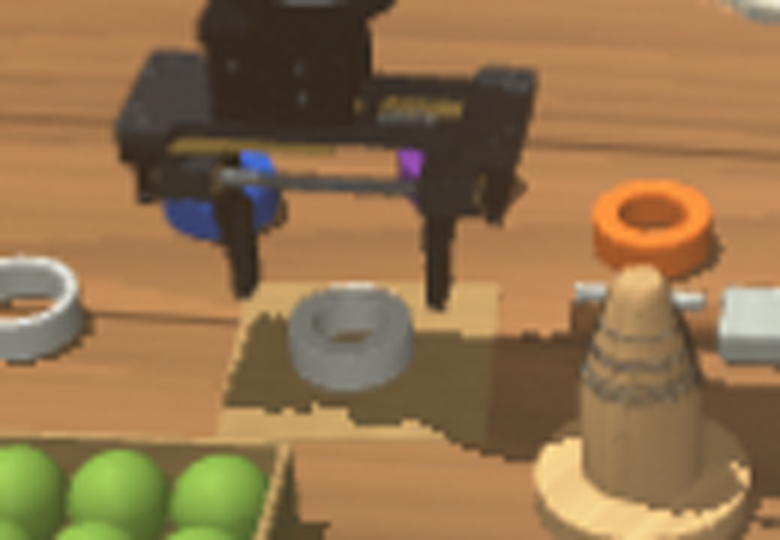

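Call:
move_arm --increments '[0,0,0,0,0,0,0.087,0,0,0,0,0,0,0.087,0,0,0,0,0,0,0.087,0,0,0,0,0,0,0.087]'

```text
time_s: 2.08
tcp_pos: [0.4496, -0.2157, 0.0466]
ee_rot: [[-0.003, 0.004, 1.0], [-0.0, 1.0, -0.004], [-1.0, -0.0, -0.003]]
wrist_force: [-0.0, 0.6, -0.6]
gripper_width: 1.004
```

```bash
python3 -c "
from h import *
st();plan([.452,-.2137,.012]);b=snap('scene','s3.png')
z=lambda im,x,y,w,h,k: cv2.resize(im[y:y+h,x:x+w,::-1],(w*k,h*k),interpolation=cv2.INTER_CUBIC)
cv2.imwrite('pics/c3.png',z(b,160,170,130,90,6))
p=r.sense()['tcp_pos']
for dy in(-.0435,.0435): print(proj('scene',p+[0,dy,-.008]))
"
```

```text
t 2.08 p [ 0.4496 -0.2157  0.0466] F [-0.    0.63 -0.63] M [-0.05 -0.03 -0.03] w 87.3 rotv [ 0.25  0.18 -0.02]
turn [-0.25 -0.18  0.02] shift [0.0346 0.002  0.0025] t 2.0833 w 1.0037282667383847
[[202.80963488 216.45647045]]
[[231.73851495 218.14359057]]
```

View pics/c3.png

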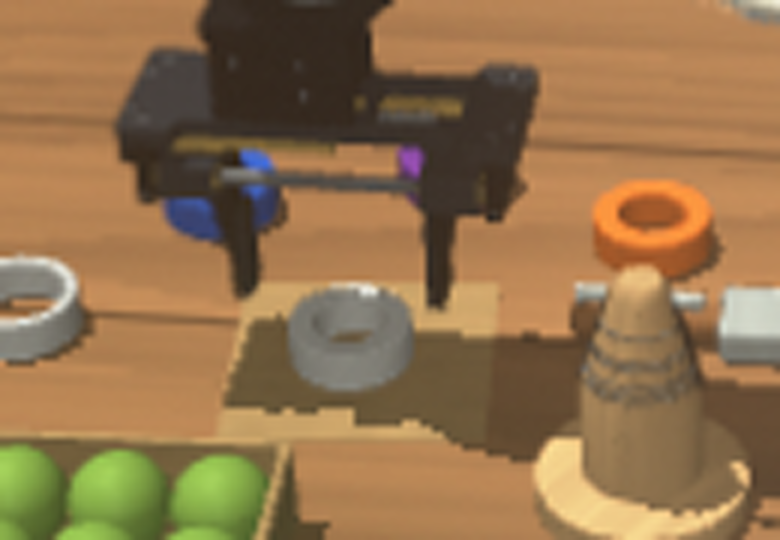

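Call:
move_arm --increments '[-0.2,-0.2,0,0.01,0.002,0.0035,0.087,-0.2,-0.2,0,0.02,0.002,0.0035,0.087,-0.2,-0.2,0,0.03,0.002,0.0035,0.087,-0.2,-0.2,0,0.0345,0.002,0.0035,0.087,-0.2,-0.2,0,0.0345,0.002,0.0035,0.087,-0.2,-0.2,0,0.0345,0.002,0.0035,0.087,-0.2,-0.2,0,0.0345,0.002,0.0035,0.087]'

```text
time_s: 2.72
tcp_pos: [0.4528, -0.2137, 0.0116]
ee_rot: [[-0.001, 0.001, 1.0], [-0.0, 1.0, -0.001], [-1.0, -0.0, -0.001]]
wrist_force: [-0.1, 0.9, 0.2]
gripper_width: 1.001
```

```bash
python3 -c "
from h import *
st();b=snap('scene','s4.png');a=snap('top','t4.png')
z=lambda im,x,y,w,h,k: cv2.resize(im[y:y+h,x:x+w,::-1],(w*k,h*k),interpolation=cv2.INTER_CUBIC)
cv2.imwrite('pics/c4.png',np.hstack([z(b,180,190,65,65,6),z(a,320,170,65,65,6)]))
"
```

```text
t 2.72 p [ 0.4528 -0.2137  0.0116] F [-0.13  0.87  0.21] M [-0.03 -0.   -0.  ] w 87.0 rotv [ 0.04  0.04 -0.01]
```

View pics/c4.png

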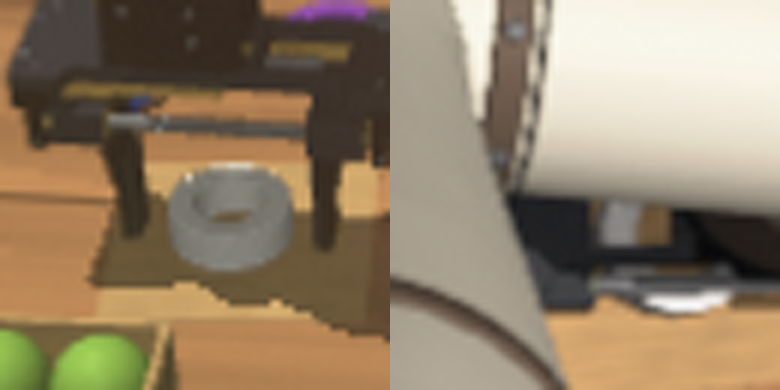

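Fingers straddle the ring evenly (ring columns 170–292, pad inner edges 145/313 in the zoom). Closing.

Call:
move_arm --increments '[0,0,0,0,0,0,0.05,0,0,0,0,0,0,0.05,0,0,0,0,0,0,0.05,0,0,0,0,0,0,0.05,0,0,0,0,0,0,0.05,0,0,0,0,0,0,0.05]'

```text
time_s: 3.32
tcp_pos: [0.4523, -0.2136, 0.0111]
ee_rot: [[-0.002, 0.001, 1.0], [-0.0, 1.0, -0.001], [-1.0, -0.0, -0.002]]
wrist_force: [-1.0, 0.7, 0.2]
gripper_width: 0.706
```

```bash
python3 -c "
from h import *
st()"
```

```text
t 3.32 p [ 0.4523 -0.2136  0.0111] F [-1.01  0.73  0.24] M [ 0.03 -0.    0.02] w 61.4 rotv [ 0.05  0.1  -0.  ]
```

Call:
move_arm --increments '[0,0,0,-0.01,0,0,0.05,0,0,0,-0.03,0,0,0.05,0,0,0,-0.06,0,0,0.05,0,0,0,-0.09,0,0,0.05,0,0,0,-0.12,0,0,0.05,0,0,0,-0.145,0,0,0.05,0,0,0,-0.16,0,0,0.05,0,0,0,-0.169,0,0,0.05,0,0,0,-0.169,0,0,0.05,0,0,0,-0.169,0,0,0.05,0,0,0,-0.169,0,0,0.05]'

```text
time_s: 4.23
tcp_pos: [0.4516, -0.2133, 0.1784]
ee_rot: [[-0.005, 0.001, 1.0], [0.001, 1.0, -0.001], [-1.0, 0.001, -0.005]]
wrist_force: [0.5, 0.4, -1.0]
gripper_width: 0.707
```

```bash
python3 -c "
from h import *
st();plan([.5475,-.0582,.18]);b=snap('scene','s5.png');a=snap('top','t5.png')
z=lambda im,x,y,w,h,k: cv2.resize(im[y:y+h,x:x+w,::-1],(w*k,h*k),interpolation=cv2.INTER_CUBIC)
cv2.imwrite('pics/c5.png',np.hstack([z(b,180,140,80,80,5),z(a,330,130,80,80,5)]))
"
```

```text
t 4.23 p [ 0.4516 -0.2133  0.1784] F [ 0.49  0.41 -0.97] M [-0.02  0.01 -0.  ] w 61.5 rotv [0.08 0.28 0.05]
turn [-0.08 -0.28 -0.05] shift [-0.0019  0.1552  0.0957] t 4.2333 w 0.706765257402466
```

View pics/c5.png

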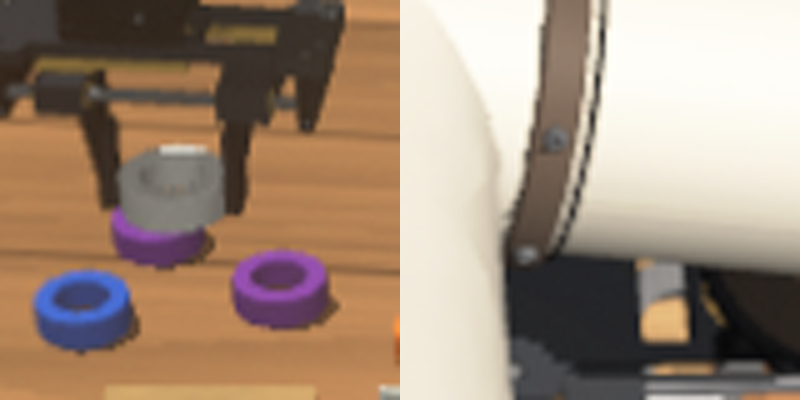

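Call:
move_arm --increments '[0,-0.3,0,-0.002,0.025,0.016,0.05,0,-0.3,0,-0.002,0.055,0.035,0.05,0,-0.3,0,-0.002,0.085,0.054,0.05,0,-0.3,0,-0.002,0.115,0.073,0.05,0,-0.3,0,-0.002,0.14,0.088,0.05,0,-0.3,0,-0.002,0.1555,0.096,0.05,0,-0.3,0,-0.002,0.1555,0.096,0.05,0,-0.3,0,-0.002,0.1555,0.096,0.05,0,-0.3,0,-0.002,0.1555,0.096,0.05,0,-0.3,0,-0.002,0.1555,0.096,0.05]'

```text
time_s: 5.17
tcp_pos: [0.548, -0.059, 0.1814]
ee_rot: [[0.002, 0.002, 1.0], [-0.0, 1.0, -0.002], [-1.0, -0.0, 0.002]]
wrist_force: [-0.3, -0.7, -0.5]
gripper_width: 0.71
```

```bash
python3 -c "
from h import *
st();plan([.548,-.058,.14]);b=snap('scene','s6.png');a=snap('top','t6.png')
z=lambda im,x,y,w,h,k: cv2.resize(im[y:y+h,x:x+w,::-1],(w*k,h*k),interpolation=cv2.INTER_CUBIC)
cv2.imwrite('pics/c6.png',np.hstack([z(b,220,170,90,90,4),z(a,250,110,90,90,4)]))
"
```

```text
t 5.17 p [ 0.548  -0.059   0.1814] F [-0.28 -0.67 -0.51] M [-0.08  0.03  0.02] w 61.7 rotv [ 0.12 -0.12 -0.01]
turn [-0.12  0.12  0.01] shift [ 0.0414  0.001  -0.0001] t 5.1667 w 0.7096716023866266
```

View pics/c6.png

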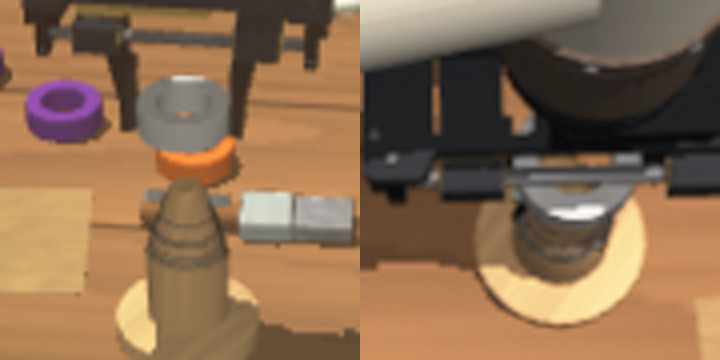

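Call:
move_arm --increments '[0,0,0,0.01,0.001,0,0.05,0,0,0,0.025,0.001,0,0.05,0,0,0,0.04,0.001,0,0.05,0,0,0,0.048,0.001,0,0.05,0,0,0,0.052,0.001,0,0.05,0,0,0,0.054,0.001,0,0.05,0,0,0,0.054,0.001,0,0.05,0,0,0,0.054,0.001,0,0.05]'

```text
time_s: 5.93
tcp_pos: [0.5496, -0.0571, 0.1284]
ee_rot: [[0.005, 0.001, 1.0], [0.0, 1.0, -0.001], [-1.0, 0.0, 0.005]]
wrist_force: [-0.9, 0.1, -0.8]
gripper_width: 0.705
```

```bash
python3 -c "
from h import *
st();plan([.548,-.058,.12]);b=snap('scene','s7.png');a=snap('top','t7.png')
z=lambda im,x,y,w,h,k: cv2.resize(im[y:y+h,x:x+w,::-1],(w*k,h*k),interpolation=cv2.INTER_CUBIC)
cv2.imwrite('pics/c7.png',np.hstack([z(b,235,180,65,65,6),z(a,265,120,65,65,6)]))
"
```

```text
t 5.93 p [ 0.5496 -0.0571  0.1284] F [-0.93  0.06 -0.81] M [-0.02 -0.04 -0.02] w 61.3 rotv [ 0.05 -0.31  0.01]
turn [-0.05  0.31 -0.01] shift [ 0.0083 -0.0009 -0.0017] t 5.9333 w 0.7051523606888837
```

View pics/c7.png

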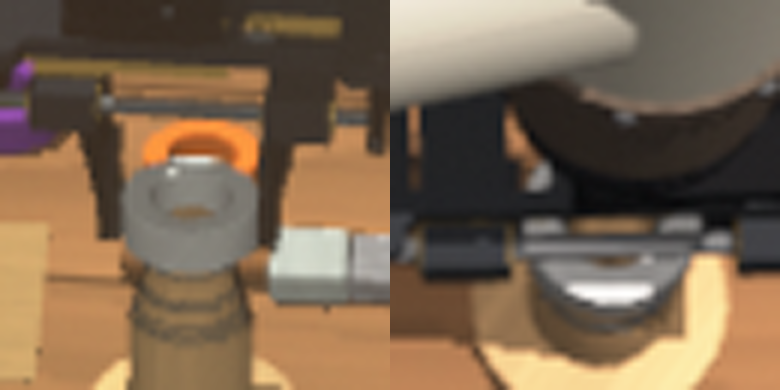

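Call:
move_arm --increments '[0,0.2,0,0.002,0,-0.001,0.05,0,0.2,0,0.004,0,-0.001,0.05,0,0.2,0,0.006,0,-0.001,0.05,0,0.2,0,0.006,0,-0.001,0.05,0,0.2,0,0.006,0,-0.001,0.05]'

```text
time_s: 6.45
tcp_pos: [0.5491, -0.057, 0.1224]
ee_rot: [[0.003, 0.001, 1.0], [0.0, 1.0, -0.001], [-1.0, 0.0, 0.003]]
wrist_force: [2.8, 0.1, 3.4]
gripper_width: 0.708
```

```bash
python3 -c "
from h import *
st()"
```

```text
t 6.45 p [ 0.5491 -0.057   0.1224] F [2.75 0.11 3.37] M [-0.01 -0.67  0.02] w 61.6 rotv [ 0.03 -0.16  0.01]
```

The wrist reads +x 2.8 N, so the ring is slightly too far toward −x. Shifting +1.5 mm in x and easing down.

Call:
move_arm --increments '[0,0,0,-0.002,0,0.0008,0.05,0,0,0,-0.002,0,0.0015,0.05,0,0,0,0,0,0.0015,0.05,0,0,0,0,0,0.0015,0.05,0,0,0,0,0,0.0015,0.05]'

```text
time_s: 6.87
tcp_pos: [0.5488, -0.0572, 0.1213]
ee_rot: [[-0.002, 0.001, 1.0], [-0.0, 1.0, -0.001], [-1.0, -0.0, -0.002]]
wrist_force: [-0.8, 0.7, -0.3]
gripper_width: 0.705
```

```bash
python3 -c "
from h import *
st()"
```

```text
t 6.87 p [ 0.5488 -0.0572  0.1213] F [-0.79  0.73 -0.29] M [-0.05  0.11  0.03] w 61.3 rotv [ 0.07  0.09 -0.  ]
```

Contact is gone at the same depth. Going on down 3 mm.

Call:
move_arm --increments '[0,0,0,0.001,0,0,0.05,0,0,0,0.002,0,0,0.05,0,0,0,0.003,0,0,0.05,0,0,0,0.003,0,0,0.05,0,0,0,0.003,0,0,0.05]'

```text
time_s: 7.28
tcp_pos: [0.549, -0.0572, 0.1187]
ee_rot: [[-0.001, 0.001, 1.0], [-0.0, 1.0, -0.001], [-1.0, -0.0, -0.001]]
wrist_force: [-1.9, 0.4, 2.4]
gripper_width: 0.705
```

```bash
python3 -c "
from h import *
st()"
```

```text
t 7.28 p [ 0.549  -0.0572  0.1187] F [-1.9   0.44  2.4 ] M [0.05 0.69 0.01] w 61.3 rotv [ 0.06  0.06 -0.01]
```

Call:
move_arm --increments '[0,0,0,0,0,-0.0006,0.05,0,0,0,0.001,0,-0.0006,0.05,0,0,0,0.002,0,-0.0006,0.05,0,0,0,0.003,0,-0.0006,0.05,0,0,0,0.003,0,-0.0006,0.05,0,0,0,0.003,0,-0.0006,0.05]'

```text
time_s: 7.78
tcp_pos: [0.5492, -0.0573, 0.1162]
ee_rot: [[0.001, 0.001, 1.0], [-0.0, 1.0, -0.001], [-1.0, -0.0, 0.001]]
wrist_force: [-2.1, 0.5, 4.7]
gripper_width: 0.708
```

```bash
python3 -c "
from h import *
st()"
```

```text
t 7.78 p [ 0.5492 -0.0573  0.1162] F [-2.15  0.54  4.66] M [-0.16  0.6   0.02] w 61.6 rotv [ 0.04 -0.04 -0.02]
```

Nearly at the first mark depth. Easing the grip so the ring can centre, then taking it again.

Call:
move_arm --increments '[0,0,0,0,0,0,0.066,0,0,0,0,0,0,0.066,0,0,0,0,0,0,0.066,0,0,0,0,0,0,0.066,0,0,0,0,0,-0.0004,0.05,0,0,0,0,0,-0.0004,0.05,0,0,0,0,0,-0.0004,0.05,0,0,0,0,0,-0.0004,0.05]'

```text
time_s: 8.45
tcp_pos: [0.5484, -0.0573, 0.1156]
ee_rot: [[-0.0, 0.001, 1.0], [-0.0, 1.0, -0.001], [-1.0, -0.0, -0.0]]
wrist_force: [-0.1, -1.1, -1.1]
gripper_width: 0.707
```

```bash
python3 -c "
from h import *
st()"
```

```text
t 8.45 p [ 0.5484 -0.0573  0.1156] F [-0.06 -1.05 -1.11] M [-0.46 -0.13 -0.  ] w 61.5 rotv [ 0.06  0.01 -0.01]
```

Lateral forces are gone. Pressing down 1.5 mm.

Call:
move_arm --increments '[0,0,0,0.0005,0,0,0.05,0,0,0,0.001,0,0,0.05,0,0,0,0.0015,0,0,0.05,0,0,0,0.0015,0,0,0.05,0,0,0,0.0015,0,0,0.05]'

```text
time_s: 8.87
tcp_pos: [0.5485, -0.0573, 0.1153]
ee_rot: [[0.0, 0.001, 1.0], [-0.0, 1.0, -0.001], [-1.0, -0.0, 0.0]]
wrist_force: [-2.2, -1.8, 4.7]
gripper_width: 0.708
```

```bash
python3 -c "
from h import *
st()
b=snap('scene','s8.png');a=snap('top','t8.png')
z=lambda im,x,y,w,h,k: cv2.resize(im[y:y+h,x:x+w,::-1],(w*k,h*k),interpolation=cv2.INTER_CUBIC)
cv2.imwrite('pics/c8.png',np.hstack([z(b,235,180,65,65,6),z(a,265,120,65,65,6)]))
"
```

```text
t 8.87 p [ 0.5485 -0.0573  0.1153] F [-2.18 -1.77  4.73] M [-0.38  0.49 -0.05] w 61.6 rotv [ 0.04 -0.03 -0.02]
```

View pics/c8.png

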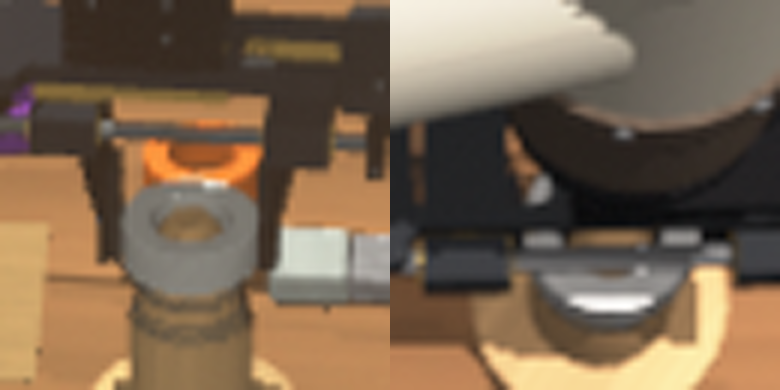

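Call:
move_arm --increments '[0,0,0,0.0005,-0.0003,-0.0005,0.05,0,0,0,0.001,-0.0003,-0.0005,0.05,0,0,0,0.0015,-0.0003,-0.0005,0.05,0,0,0,0.0015,-0.0003,-0.0005,0.05,0,0,0,0.0015,-0.0003,-0.0005,0.05]'

```text
time_s: 9.38
tcp_pos: [0.5486, -0.0574, 0.1148]
ee_rot: [[0.002, 0.0, 1.0], [-0.0, 1.0, -0.0], [-1.0, -0.0, 0.002]]
wrist_force: [-3.1, 0.1, 10.2]
gripper_width: 0.699
```

```bash
python3 -c "
from h import *
st()"
```

```text
t 9.38 p [ 0.5486 -0.0574  0.1148] F [-3.07  0.05 10.18] M [0.01 0.81 0.01] w 60.8 rotv [ 0.01 -0.12 -0.02]
```

Fz is 10 N. Easing once more (arm unloaded by 2.5 mm), then re-gripping and pressing again to confirm.

Call:
move_arm --increments '[0,0,0,-0.0025,0,-0.0005,0.067,0,0,0,-0.0025,0,-0.0005,0.067,0,0,0,-0.0025,0,-0.0005,0.067,0,0,0,-0.0025,0,-0.0005,0.067,0,0,0,-0.0025,0,-0.0005,0.05,0,0,0,-0.0025,0,-0.0005,0.05,0,0,0,-0.0025,0,-0.0005,0.05,0,0,0,-0.0025,0,-0.0005,0.05]'

```text
time_s: 10.05
tcp_pos: [0.5473, -0.0574, 0.1151]
ee_rot: [[-0.0, 0.001, 1.0], [0.0, 1.0, -0.001], [-1.0, 0.0, -0.0]]
wrist_force: [-0.2, 0.7, -1.0]
gripper_width: 0.706
```

```bash
python3 -c "
from h import *
st()"
```

```text
t 10.05 p [ 0.5473 -0.0574  0.1151] F [-0.22  0.67 -1.05] M [ 0.06 -0.04 -0.04] w 61.4 rotv [0.06 0.03 0.  ]
```

Call:
move_arm --increments '[0,0,0,0.0005,0,0,0.05,0,0,0,0.001,0,0,0.05,0,0,0,0.0015,0,0,0.05,0,0,0,0.0015,0,0,0.05,0,0,0,0.0015,0,0,0.05]'

```text
time_s: 10.47
tcp_pos: [0.5475, -0.0575, 0.1146]
ee_rot: [[0.0, 0.001, 1.0], [-0.0, 1.0, -0.001], [-1.0, -0.0, 0.0]]
wrist_force: [-3.3, 0.7, 5.2]
gripper_width: 0.707
```

```bash
python3 -c "
from h import *
st()"
```

```text
t 10.47 p [ 0.5475 -0.0575  0.1146] F [-3.3   0.75  5.2 ] M [0.25 0.62 0.04] w 61.5 rotv [ 0.04 -0.03 -0.01]
```

Call:
move_arm --increments '[0,0,0,0.0005,0,-0.0006,0.05,0,0,0,0.001,0,-0.0006,0.05,0,0,0,0.0015,0,-0.0006,0.05,0,0,0,0.0018,0,-0.0006,0.05,0,0,0,0.0018,0,-0.0006,0.05]'

```text
time_s: 10.88
tcp_pos: [0.5477, -0.0575, 0.1143]
ee_rot: [[0.002, -0.0, 1.0], [-0.0, 1.0, 0.0], [-1.0, -0.0, 0.002]]
wrist_force: [-3.5, 1.0, 12.4]
gripper_width: 0.706
```

```bash
python3 -c "
from h import *
st()"
```

```text
t 10.88 p [ 0.5477 -0.0575  0.1143] F [-3.45  0.96 12.38] M [0.47 1.16 0.02] w 61.4 rotv [-0.   -0.14 -0.03]
```

Pressed home at 12 N; depth matches the one-line mark. Lifting off and checking the pointer.

Call:
move_arm --increments '[0,0,0,-0.004,0,0,0.05,0,0,0,-0.008,0,0,0.05,0,0,0,-0.016,0,0,0.05,0,0,0,-0.03,0,0,0.05,0,0,0,-0.05,0,0,0.05,0,0,0,-0.07,0,0,0.05,0,0,0,-0.08,0,0,0.05,0,0,0,-0.08,0,0,0.05,0,0,0,-0.08,0,0,0.05]'

```text
time_s: 11.63
tcp_pos: [0.5466, -0.0573, 0.1919]
ee_rot: [[0.0, 0.001, 1.0], [0.001, 1.0, -0.001], [-1.0, 0.001, 0.0]]
wrist_force: [0.1, -0.5, 0.0]
gripper_width: 0.707
```

```bash
python3 -c "
from h import *
st();
b=snap('scene','s9.png');a=snap('top','t9.png')
z=lambda im,x,y,w,h,k: cv2.resize(im[y:y+h,x:x+w,::-1],(w*k,h*k),interpolation=cv2.INTER_CUBIC)
cv2.imwrite('pics/c9.png',np.hstack([z(b,235,180,65,65,6),z(a,265,120,65,65,6)]))
for c in (.105,.092,.113): print(c,proj('scene',[[.5475,-.0575-.029,c],[.5475,-.0575+.029,c],[.5475+.0,-.0575,c]]))
"
```

```text
t 11.63 p [ 0.5466 -0.0573  0.1919] F [ 0.07 -0.53  0.02] M [-0.01 -0.03  0.01] w 61.5 rotv [ 0.08 -0.01  0.04]
0.105 [[255.81687971 220.96332582]
 [277.29483366 222.2074629 ]
 [266.53773268 221.58514448]]
0.092 [[255.91899805 224.85530341]
 [277.27445768 226.10440498]
 [266.57885144 225.47988521]]
0.113 [[255.75372267 218.54592923]
 [277.30754871 219.78687189]
 [266.51235727 219.1659731 ]]
```

View pics/c9.png

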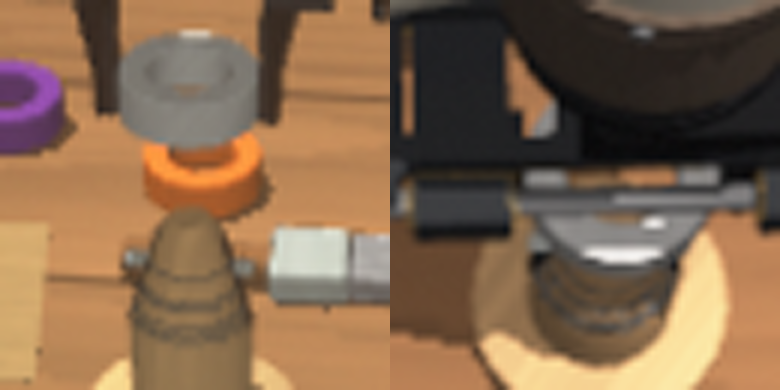

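```bash
python3 - <<'E'
from h import *
b=cv2.imread('pics/s9.png'); s=cv2.imread('pics/scene0.png')
z=lambda im: cv2.resize(im[208:240,248:286],None,fx=14,fy=14,interpolation=cv2.INTER_NEAREST)
cv2.imwrite('pics/c10.png',np.vstack([z(s),z(b)])[:, :])
def prof(im,u0,u1): return im[210:232,u0:u1].astype(int)[:,:,0].mean(1).round().astype(int)
print(210,'old R',prof(s,272,276),'old L',prof(s,256,260)); print('new R',prof(b,274,277),'new L',prof(b,256,258))
print('cap',proj('scene',[.5475,-.0578,.126]), proj('scene',[.5475,-.0578,.117]))
E
```

```text
210 old R [ 48  44  42  42  43  46  62  87 122 192 139  85  68  59  54  54  54  55
  60  63  62  67] old L [ 48  48  52  80  88  90  91 160 166 129  86  74  70  62  54  55  60  66
  73  78  86  91]
new R [ 43  41  41  42  45  52  77  92  94  95  83  77  75  93 112  97  59  47
  55  58  59  59] new L [ 86  86  87  88  90  90  92  92  92  84  78  86 127 120  70  47  48  56
  76  72  72  69]
cap [[266.35887657 215.19162804]] [[266.38796129 217.94352444]]
```

View pics/c10.png

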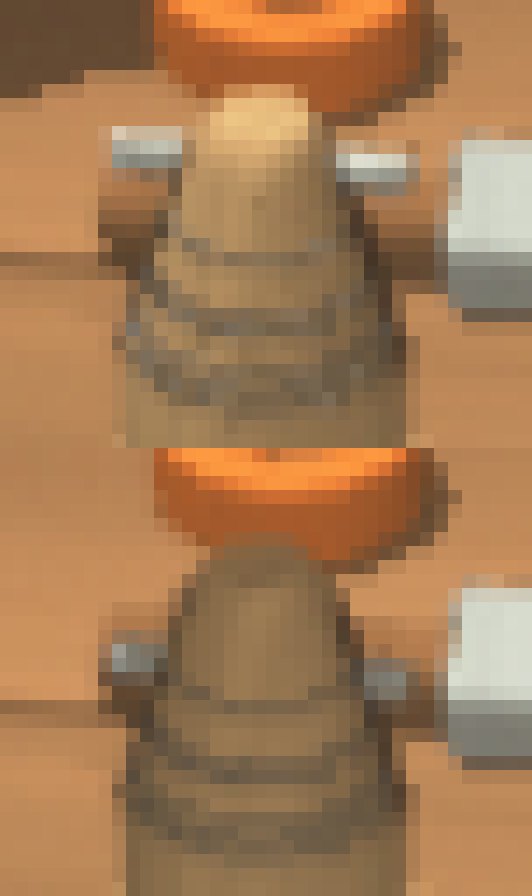

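The pointer now sits about 4 px lower (rows ≈222.5 left, 223.9 right); a bar top at z=0.105 predicts 222.6/223.8 after cap-bias correction, so it is at the one-line mark. Moving to the one-dot stand.

Call:
move_arm --increments '[0,0,0,0,0.025,-0.004,0.05,0,0,0,0,0.06,-0.009,0.05,0,0,0,0,0.095,-0.014,0.05,0,0,0,0,0.13,-0.02,0.05,0,0,0,0,0.165,-0.025,0.05,0,0,0,0,0.2,-0.031,0.05,0,0,0,0,0.225,-0.035,0.05,0,0,0,0,0.2345,-0.036,0.05,0,0,0,0,0.2345,-0.036,0.05,0,0,0,0,0.2345,-0.036,0.05,0,0,0,0,0.2345,-0.036,0.05]'

```text
time_s: 12.65
tcp_pos: [0.5108, 0.176, 0.1913]
ee_rot: [[-0.002, 0.002, 1.0], [-0.001, 1.0, -0.002], [-1.0, -0.001, -0.002]]
wrist_force: [-0.6, -0.5, -0.9]
gripper_width: 0.709
```

```bash
python3 -c "
from h import *
st();plan([.5105,.1773,.085])
b=snap('scene','s11.png');a=snap('top','t11.png')
z=lambda im,x,y,w,h,k: cv2.resize(im[y:y+h,x:x+w,::-1],(w*k,h*k),interpolation=cv2.INTER_CUBIC)
cv2.imwrite('pics/c11.png',np.hstack([z(b,300,170,100,100,4),z(a,160,120,100,100,4)]))
"
```

```text
t 12.65 p [0.5108 0.176  0.1913] F [-0.65 -0.48 -0.95] M [ 0.03 -0.04  0.02] w 61.7 rotv [ 0.11  0.09 -0.06]
turn [-0.11 -0.09  0.06] shift [ 0.1063  0.0014 -0.0002] t 12.65 w 0.7086412599522074
```

View pics/c11.png

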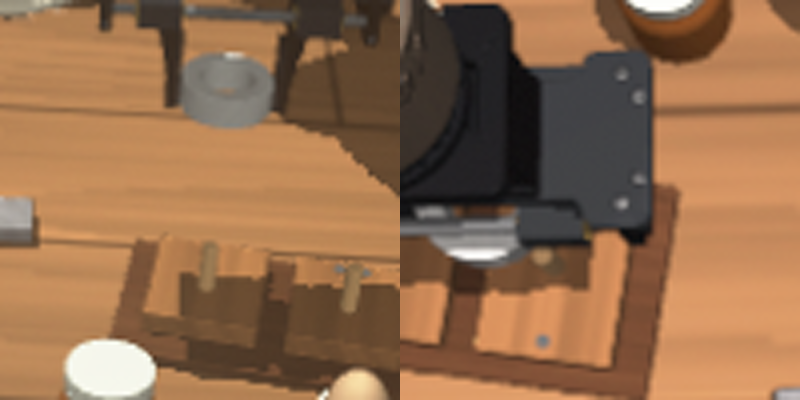

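```bash
python3 -c "
from h import *
p=r.sense()['tcp_pos']
for n in('scene','top'): print(n,proj(n,[p+[0,0,.011],[.5105,.1773,.065],[.5105,.1773,.028]]))
"
```

```text
scene [[356.67701256 188.23319787]
 [352.39260212 230.27333423]
 [351.15904788 240.76000116]]
top [[179.44272884 168.31768665]
 [195.18966296 183.12643956]
 [198.79021128 186.2735052 ]]
```

Projections match the picture (ring 356.8,189; peg 352.4,230). Descending.

Call:
move_arm --increments '[0,0,0,0.02,0.001,0,0.05,0,0,0,0.05,0.001,0,0.05,0,0,0,0.08,0.001,0,0.05,0,0,0,0.1,0.001,0,0.05,0,0,0,0.11,0.001,0,0.05,0,0,0,0.12,0.001,0,0.05,0,0,0,0.12,0.001,0,0.05,0,0,0,0.12,0.001,0,0.05]'

```text
time_s: 13.42
tcp_pos: [0.5117, 0.178, 0.0726]
ee_rot: [[0.001, 0.001, 1.0], [0.0, 1.0, -0.001], [-1.0, 0.0, 0.001]]
wrist_force: [-0.5, 0.2, -1.3]
gripper_width: 0.706
```

```bash
python3 -c "
from h import *
st();plan([.5105,.1773,.041])
b=snap('scene','s12.png');a=snap('top','t12.png')
z=lambda im,x,y,w,h,k: cv2.resize(im[y:y+h,x:x+w,::-1],(w*k,h*k),interpolation=cv2.INTER_CUBIC)
cv2.imwrite('pics/c12.png',np.hstack([z(b,320,190,70,70,5),z(a,160,140,70,70,5)]))
"
```

```text
t 13.42 p [0.5117 0.178  0.0726] F [-0.49  0.21 -1.29] M [ 0.06 -0.04 -0.04] w 61.4 rotv [ 0.07 -0.05  0.02]
turn [-0.07  0.05 -0.02] shift [ 0.0316 -0.0007 -0.0013] t 13.4167 w 0.7055357616506915
```

View pics/c12.png

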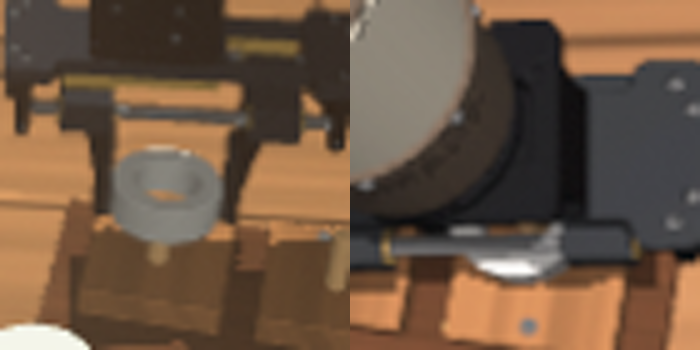

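Call:
move_arm --increments '[0,0,0,0.008,-0.001,-0.001,0.05,0,0,0,0.016,-0.001,-0.001,0.05,0,0,0,0.024,-0.001,-0.001,0.05,0,0,0,0.03,-0.001,-0.001,0.05,0,0,0,0.032,-0.001,-0.001,0.05,0,0,0,0.032,-0.001,-0.001,0.05,0,0,0,0.032,-0.001,-0.001,0.05]'

```text
time_s: 14.1
tcp_pos: [0.5101, 0.1771, 0.0398]
ee_rot: [[-0.0, 0.001, 1.0], [-0.0, 1.0, -0.001], [-1.0, -0.0, -0.0]]
wrist_force: [0.4, -0.1, -1.1]
gripper_width: 0.706
```

```bash
python3 -c "
from h import *
st();plan([.5105,.1773,.038])
b=snap('scene','s13.png');a=snap('top','t13.png')
z=lambda im,x,y,w,h,k: cv2.resize(im[y:y+h,x:x+w,::-1],(w*k,h*k),interpolation=cv2.INTER_CUBIC)
cv2.imwrite('pics/c13.png',np.hstack([z(b,320,200,65,65,6),z(a,165,145,65,65,6)]))
"
```

```text
t 14.1 p [0.5101 0.1771 0.0398] F [ 0.44 -0.1  -1.07] M [ 0.02 -0.   -0.03] w 61.4 rotv [ 0.04  0.01 -0.02]
turn [-0.04 -0.01  0.02] shift [0.0018 0.0002 0.0004] t 14.1 w 0.7057547822511439
```

View pics/c13.png

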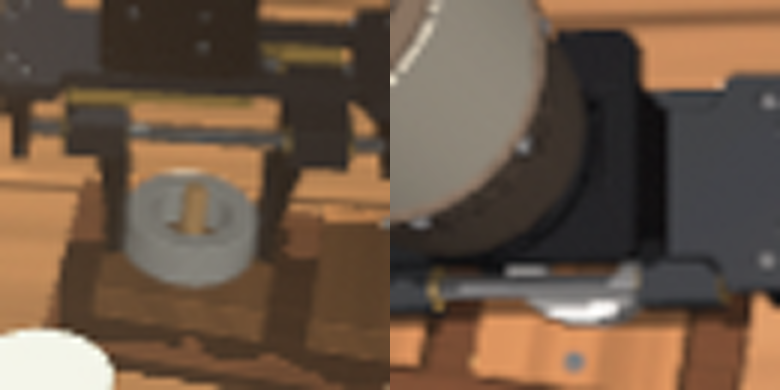

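The peg shows inside the bore. Lowering the last bit until it touches.

Call:
move_arm --increments '[0,0,0,0.0008,0,0,0.05,0,0,0,0.0015,0,0,0.05,0,0,0,0.002,0,0,0.05,0,0,0,0.002,0,0,0.05]'

```text
time_s: 14.53
tcp_pos: [0.5102, 0.1771, 0.0382]
ee_rot: [[0.0, 0.001, 1.0], [0.0, 1.0, -0.001], [-1.0, 0.0, 0.0]]
wrist_force: [0.7, -0.6, 0.2]
gripper_width: 0.706
```

```bash
python3 -c "
from h import *
st()"
```

```text
t 14.53 p [0.5102 0.1771 0.0382] F [ 0.72 -0.62  0.22] M [-0.07  0.04  0.03] w 61.4 rotv [ 0.05 -0.02  0.01]
```

Call:
move_arm --increments '[0,0,0,0.0008,0,0,0.05,0,0,0,0.0008,0,0,0.05,0,0,0,0.0008,0,0,0.05]'

```text
time_s: 14.78
tcp_pos: [0.5103, 0.1771, 0.038]
ee_rot: [[0.001, 0.001, 1.0], [0.0, 1.0, -0.001], [-1.0, 0.0, 0.001]]
wrist_force: [-2.7, -0.9, 5.7]
gripper_width: 0.703
```

```bash
python3 -c "
from h import *
st()"
```

```text
t 14.78 p [0.5103 0.1771 0.038 ] F [-2.7  -0.85  5.71] M [-0.08  0.5   0.01] w 61.2 rotv [ 0.04 -0.04  0.01]
```

Seated (5.7 N). Unloading 1 mm, opening, retreating up.

Call:
move_arm --increments '[0,0,0,-0.001,0,0,0.05,0,0,0,-0.001,0,0,0.078,0,0,0,-0.001,0,0,0.078,0,0,0,-0.001,0,0,0.078,0,0,0,-0.001,0,0,0.078,0,0,0,-0.001,0,0,0.078,0,0,0,-0.015,0,0,0.078,0,0,0,-0.035,0,0,0.078,0,0,0,-0.07,0,0,0.078,0,0,0,-0.105,0,0,0.078,0,0,0,-0.14,0,0,0.078,0,0,0,-0.16,0,0,0.078]'

```text
time_s: 15.78
tcp_pos: [0.5115, 0.1776, 0.2016]
ee_rot: [[0.006, 0.0, 1.0], [0.003, 1.0, -0.0], [-1.0, 0.003, 0.006]]
wrist_force: [1.2, -0.3, -0.3]
gripper_width: 0.894
```

Call:
move_arm --increments '[0,0,0,0,0.01,-0.025,0.078,0,0,0,0,0.02,-0.05,0.078,0,0,0,0,0.04,-0.075,0.078,0,0,0,0,0.06,-0.1,0.078,0,0,0,0,0.06,-0.1,0.078,0,0,0,0,0.06,-0.1,0.078,0,0,0,0,0.06,-0.1,0.078]'

```text
time_s: 16.37
tcp_pos: [0.4102, 0.2373, 0.1974]
ee_rot: [[0.0, 0.0, 1.0], [0.0, 1.0, -0.0], [-1.0, 0.0, 0.0]]
wrist_force: [0.2, -0.3, -0.6]
gripper_width: 0.896
```

```bash
python3 -c "
from h import *
st()
b=snap('scene','s14.png');a=snap('top','t14.png')
z=lambda im,x,y,w,h,k: cv2.resize(im[y:y+h,x:x+w,::-1],(w*k,h*k),interpolation=cv2.INTER_CUBIC)
cv2.imwrite('pics/c14.png',np.vstack([np.hstack([z(b,235,195,60,50,6),z(b,325,210,60,50,6)]),np.hstack([z(a,270,140,60,50,6),z(a,170,155,60,50,6)])]))
"
```

```text
t 16.37 p [0.4102 0.2373 0.1974] F [ 0.22 -0.26 -0.63] M [-0.05 -0.05  0.04] w 78.0 rotv [ 0.01 -0.02  0.01]
```

View pics/c14.png

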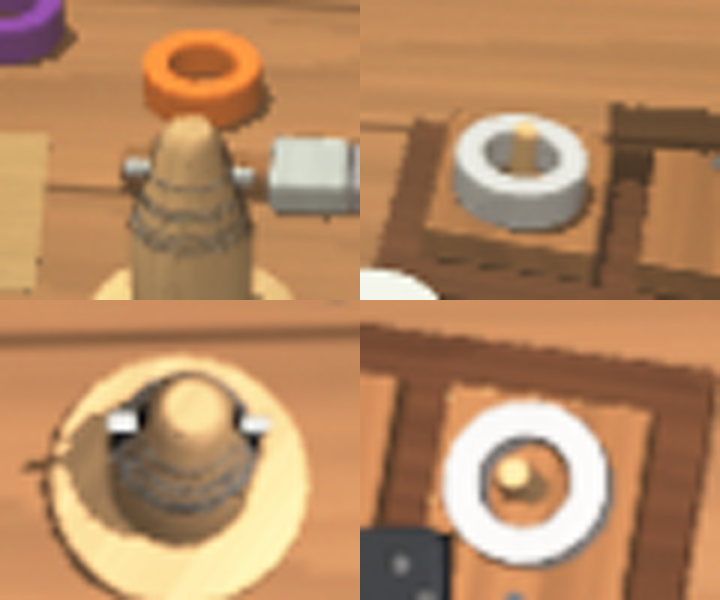

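View pics/t14.png

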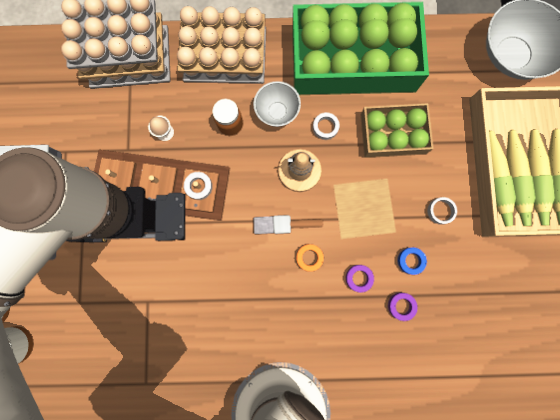

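The ring lies flat over the one-dot peg and the other objects look unmoved. One last check of the pointer height, now in the same lighting as the start.

```bash
python3 - <<'E'
from h import *
o=cv2.imread('pics/scene0.png');n=cv2.imread('pics/s14.png')
for name,im,(r0,r1) in(('old',o,(214,224)),('new',n,(217,229))):
    hsv=cv2.cvtColor(im,cv2.COLOR_BGR2HSV)
    for u0,u1 in((254,262),(271,280)):
        m=(hsv[r0:r1,u0:u1,1]<60)&(hsv[r0:r1,u0:u1,2]>110); v,u=np.nonzero(m); print(name,u.size,u.mean()+u0 if u.size else 0,v.mean()+r0 if u.size else 0, v.min()+r0 if u.size else 0,v.max()+r0 if u.size else 0)
# top view triangulation
to=cv2.imread('pics/top0.png');tn=cv2.imread('pics/t14.png')
for im in(to,tn):
    h=cv2.cvtColor(im,cv2.COLOR_BGR2HSV); 
    for u0,u1 in((285,297),(305,318)):
        m=(h[150:170,u0:u1,1]<60)&(h[150:170,u0:u1,2]>190); v,u=np.nonzero(m); print('top',u.size,u.mean()+u0,v.mean()+150)
for z in(.117,.115,.110,.105,.100): print(z,proj('top',[[.5475,-.0578-.024,z],[.5475,-.0578+.024,z]]).round(1).tolist(),proj('scene',[[.5475,-.0578-.026,z],[.5475,-.0578+.026,z]]).round(1).tolist())
d=np.abs(to.astype(int)-tn).max(2)>60
nb,l,stt,c=cv2.connectedComponentsWithStats(d[:, 230:].astype(np.uint8)); print([x.tolist() for x in stt[1:] if x[4]>6])
E
```

```text
old 14 257.85714285714283 218.07142857142858 217 219
old 11 274.09090909090907 219.63636363636363 219 221
new 8 257.5 222.5 222 223
new 9 274.8888888888889 223.77777777777777 223 225
top 18 290.8333333333333 158.05555555555554
top 21 312.14285714285717 158.28571428571428
top 13 289.6923076923077 160.0
top 11 312.3636363636364 160.0909090909091
0.117 [[312.8, 158.0], [290.0, 158.6]] [[256.7, 217.4], [276.1, 218.5]]
0.115 [[312.7, 158.3], [290.0, 158.8]] [[256.7, 218.0], [276.1, 219.1]]
0.11 [[312.5, 158.9], [289.9, 159.4]] [[256.8, 219.5], [276.1, 220.6]]
0.105 [[312.4, 159.5], [289.9, 160.0]] [[256.8, 221.0], [276.1, 222.1]]
0.1 [[312.2, 160.1], [289.9, 160.6]] [[256.9, 222.5], [276.1, 223.6]]
[[58, 157, 7, 5, 25], [79, 157, 6, 6, 17], [0, 188, 296, 197, 16566], [201, 211, 14, 13, 46], [10, 338, 273, 82, 11343], [31, 363, 30, 15, 204], [44, 404, 28, 16, 235], [0, 411, 5, 9, 16], [326, 411, 4, 9, 23]]
```

```bash
python3 -c "
from h import *
print(r.finish_job())"
```

```text
the job is handed in; nothing more can be done
None
```

I sized the ring from the brown card on the cone. It stopped at the one-line mark, so it is the 36 mm bore, and it now lies flat over the peg of the one-dot stand. The job was handed in after about 16.5 s.

- **Pressing:** The first touch was off-centre, with about 3 N sideways. I shifted the ring, eased the grip twice and pressed again. The final press read 12.4 N, with about 3.5 N still sideways, which I put down to the arm flexing.
- **Depth:** At the final press the arm's reading put the ring's underside about 16 mm below the cone's upper edge. The mark is at 15 mm, and I put the difference down to the ring slipping in the fingers during re-gripping.
- **Pointer:** In the last pictures both cameras put its top face about 15–17 mm below the upper edge, against 15 mm for the mark. At this picture scale the check is good to about 1–2 mm.
- **Stand:** The peg shows inside the bore in both views, and the ring lies level on the block.
- **Other objects:** I saw no sign that the other two rings or anything else had moved. The picture comparison flagged one spot at the ring on the right in the top view, which the arm's shadow at the start explains.
- **Cameras:** They disagreed by about 4–6 mm in x, so I set distances by differences within one view and by touch on the cone.

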